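Shut and lock the battery hatch of the microscope lamp power unit

TASK

The battery of the microscope lamps' power unit has just been changed and its hatch still stands open. With the fingertips only, push the hatch shut, then set the fingertips in the slot of each of the two cam fasteners and turn it clockwise a full quarter turn to its stop; press down while you turn, because the unlocked hatch springs up again. Finish with the hatch locked flat; pick up nothing, do not swing the hatch wider open, and leave the small things on and around the unit where they are.

Things in the scene. Friction and masses are not known exactly. Their poses are not given: they have to be found in the camera images.
- power_unit: Fixed beige-grey battery box, 220 (x) x 340 (y) x 85 mm high; left of the hatch a 75 mm strip of its top is free. Origin: centre of its underside; x from its front face (sockets, rocker switch) to its hinged back, y to its left, z up. Two fixed microscopes, 360 mm tall, stand at the worktop's back left and right, 0.5 m to either side; the rest is under 190 mm tall.
- unit_hinge (a point): Middle of the hatch's hinge axis, on the unit at (80, -30, 88) mm of the unit's frame; the hinge axis runs along the unit's y. Axes as the unit's.
- hatch_plate (a joint): Hatch angle, rad: 0 shut flat, growing as its front edge swings up and back (starts 0.35 to 0.7). A light plate 154 x 250 x 6 mm reaching forward from the hinge, its upper face 3 mm above the hinge axis when shut. The stiff hinge stays where it is left, but the unlocked hatch springs slowly back up to about 0.1 when left below that; pushing it down takes about 5 N, 115 mm from the hinge.
- hatch_edge (a point): Middle of the hatch's front edge, on its upper face, 160 mm from the hinge axis; moves with the hatch, x along the plate towards the hinge. Between the fasteners the plate is bare for 60 mm.
- slot_left (a point): Centre of the left fastener's slot, level with the head's top: 115 mm forward of the hinge axis, 17 above it when shut, 70 left of the hatch's centre line. Round dark grey head, diameter 64, 14 mm above the hatch, in a fixed ring 77 across, 10 high. Slot across the head along this point's y (turns with the head), open above, black bottom: 26 wide, 64 long, 10 deep. z points out of the hatch.
- fastener_left (a joint): Left fastener's turn, rad, clockwise from above: 0 free (slot along the hatch's y; starts 0 to 0.3), 1.571 locked, at its stop (slot along the hatch's x). Turns stiffly (0.06 N m), stays where it is left. From about 0.6 rad a steel cam under the hatch swings below the unit's front lip and holds the hatch down; if the hatch is not held within 0.02 rad of shut it jams on the lip or passes over it.
- slot_right (a point): Same point of the right fastener, which is identical, 70 mm to the right of the hatch's centre line; the slot runs along this point's y.
- fastener_right (a joint): Right fastener's turn, rad, as for the left one: clockwise from 0 (free; starts 0 to 0.3) to 1.571 (locked).
- objective_case: Loose white pot with black lid, 33 mm across, 49 high, standing on the strip of the unit's top beside the hatch; origin under its centre. Leave alone.
- eyepiece: Loose black microscope eyepiece, 30 mm across, 42 high, on the worktop left of the unit; origin under its centre. Leave alone.
- folding_loupe: Loose steel folding magnifier, 30 x 43 x 15 mm, on the worktop left of the unit; origin under its centre. Leave alone.
- petri_dish: Loose lidded clear dish, 61 mm across, 15 high, on the worktop right of the unit; origin under its centre. Leave alone.
- dropper_bottle: Loose amber dropper bottle, 33 mm across, 100 high, on the worktop right of the unit; origin under its centre. Leave alone.
- pencil: Loose pencil, 159 mm long, 8 thick, lying along its y before the unit's front; origin under its middle. Leave alone.
- scissors: Loose scissors, 199 mm long, 9 high, lying on the worktop at the far right; origin under their middle. Leave alone.

How it is judged (in metres and radians):
On the way, in this order (a step that is already met when the one before it is completed fails the run):
1. the hatch is pressed shut while both fasteners are still free (value of joint hatch_plate below 0.04 rad and value of joint each of fastener_left, fastener_right below 0.9 rad), for 0.1 s.
2. one fastener is turned to its locked end with the hatch shut (value of joint hatch_plate below 0.03 rad and value of joint any of fastener_left, fastener_right above 1.35 rad), for 0.1 s.
At the end, for the whole second after the job is handed in: The hatch is shut (within 0.03 rad, 5 mm at its front edge) and held there by its cams, and both fasteners are turned at least 1.35 rad of their quarter turn (1.571) (value of joint hatch_plate below 0.03 rad and value of joint each of fastener_left, fastener_right above 1.35 rad); the robot touches nothing.
It fails at once if the hatch is opened wider (past 0.9 rad) (value of joint hatch_plate above 0.9 rad).
It fails at once if the pot on the unit is lifted, shoved (more than 25 mm) or knocked over (distance of objective_case from where it was at the start of the episode above 0.025 m or angle between objective_case's own z axis and vertical above 0.5 rad).
It fails at once if a small thing beside the unit (eyepiece, magnifier, dish, dropper bottle) is lifted or shoved (more than 25 mm) or knocked over (distance of any of eyepiece, folding_loupe, petri_dish, dropper_bottle from where it was at the start of the episode above 0.025 m or angle between any of eyepiece, dropper_bottle's own z axis and vertical above 0.5 rad).
It fails at once if the pencil or the scissors are lifted or shoved (more than 25 mm) (distance of any of pencil, scissors from where it was at the start of the episode above 0.025 m).
It also fails if it takes over 64 s, if anything falls off the work surface, if the arm or the gripper's body presses on something with over 40 N, if the wrist force passes 120 N, or if a joint passes its speed limit or range.

ROBOT

A 6-joint arm with a two-finger parallel gripper is mounted at the origin on a cart in front of the work surface, level with it; the furniture and walls round the work are solid. World frame = base frame: x ahead of the robot, y to its left, z up, the work surface at z = 0. Lengths are in mm, angles in rad, forces in N, time in s.
With the tool pointing down it reaches from about 350 to 975 mm from the base axis. Payload 7.1 kg.
Tool frame: the origin (TCP) lies at the very end of the fingers, on their centre line; the grasp point (between the pads) lies 19 mm behind it; x points along the fingers, y is the direction in which the jaws open and shut, and the axes are right-handed (so a half turn about x gives the same grasp; the last joint's range is limited). The gripper opens to 88 mm and grips with 3 to 60 N. Pads are 20 mm wide; open, the fingers measure 115 mm over their backs; the gripper's body (75 mm by 178 mm) begins 61 mm behind the grasp point.
Start: joints at [-1.197, 0.423, 1.63, -0, 1.089, -0.019], TCP at [239.251, -577.377, 222.675] pointing down, gripper open.
Joint ranges: [-3, 3], [-0.9, 2.11], [0.09, 2.58], [-1.31, 4.45], [0.11, 2.69], [-2.54, 2.54]. Speed limits (rad/s): [2.39, 2.39, 3.01, 3.14, 3.14, 3.14].

INTERFACE

Orientations are given as a rotation vector (axis times angle).
In Python, from workcell import ctrl gives the robot as it stands. The module is installed in compiled form; this text tells all that it offers.
- The arm moves only by the tool carry_out, never from a script. Its argument "commands" is a list of rows, each a list of 6 numbers: the shift along the tool's x, y, z in m, then the turn, a rotation vector about the tool's x, y, z in degrees. In form: [[tx, ty, tz, rx, ry, rz], ...]. A call has 1 to 8 rows; each row shifts and turns the pose as measured when the row begins, along the tool's axes as they then stand; what a row does not reach is not made up. A row lasts 1/8 s, in which the tool goes at most 62.5 mm and 10.7 degrees, less where a joint would pass 70% of its speed; a pose out of reach is approached as far as the arm can. A call with a gripper value outside its range is refused whole. "grip" is the closure, from 0 (fully open) to 1 (shut), set as the call begins (left out, the last holds). The fingers move at their own pace and stop on an object; the grip force is fixed at half the most. Time passes only in rows, so rows that do not move let the fingers close. It gives the time, the measured TCP pose, the force and the opening at its end, in the units of the state.
- ctrl.get_obs(): the state, without advancing time (a new reading comes with each control period).
- ctrl.get_image(name): name is "scene" or "top" or "wrist"; returns a dict with "pixels" (480x640x3 uint8, blue, green, red), "intrinsics" (3x3 intrinsics, pixels), "dist_coeffs" ([k1, k2, p1, p2, k3] as OpenCV has them; the pictures are not rectified), "rvec" (rotation vector, rad) and "tvec" (3), from world to camera coordinates, as OpenCV has them. Camera axes: x right, y down, z forward; pixel columns grow to the right and rows downward; lengths in mm; the calibration is good to about 2 mm. A picture is of the moment at which its call begins. There is no depth.
- ctrl.close_job(): hands the job in, once; it reports no verdict.
The state is a dict: "t": time; "qpos": joint angles; "qvel": joint speeds; "joint_torque": joint torques, N m; "ee_pos": TCP position; "orientation": TCP orientation; "ft_force": force on the tool from outside, world axes, zero at the start; "moment": the same for the moment, N m; "width": finger opening in mm.
Only numpy, scipy, OpenCV 4.12 (cv2) and the standard library are available. Lean on these libraries where they do the work, as an engineer would, in place of code of your own. Each camera call takes 0.05 s, during which the arm holds its last target. There are 200 camera calls.

## Working session

There is one attempt and no reset: what is moved stays moved. The work goes in short steps, Python scripts to look and compute and a tool call to move; the robot and the scene stay as the last step left them, time stands still between calls to the robot, and variables do not carry over. Pictures are saved under pics/ and viewed, about 8 in all and at most 12, crops included, and the job is handed in when it is done.

Besides the shell and the picture viewer there is one more tool, called after "Request:" as name(argument=value, ...) on one line, values as JSON. carry_out: Moves the arm, as the interface text tells. Its arguments: {"type":"object","properties":{"commands":{"type":"array"},"grip":{"type":"number"}},"required":["commands"]}

```bash
mkdir -p pics; cat > h.py <<'E'
import numpy as np, cv2
from workcell import ctrl
from scipy.spatial.transform import Rotation as R
def snap(name,fn):
    im=ctrl.get_image(name); cv2.imwrite('pics/'+fn+'.png',im['pixels'])
    np.savez('pics/'+fn+'.npz',K=np.array(im['intrinsics']),d=np.array(im['dist_coeffs']),r=np.array(im['rvec'],float).ravel(),t=np.array(im['tvec'],float).ravel()); return im
def ld(fn):
    z=np.load('pics/'+fn+'.npz'); return z['K'],z['d'],z['r'],z['t']
def proj(fn,P):
    K,d,r,t=ld(fn); return cv2.projectPoints(np.asarray(P,float).reshape(-1,1,3),r,t,K,d)[0].reshape(-1,2)
def ray(fn,uv):
    K,d,r,t=ld(fn); x=cv2.undistortPoints(np.array([[uv]],float),K,d).ravel()
    M=cv2.Rodrigues(r)[0]; c=-M.T@t; v=M.T@np.array([*x,1]); return c,v/np.linalg.norm(v)
def onz(fn,uv,z):
    c,v=ray(fn,uv); return c+v*(z-c[2])/v[2]
def tri(*obs):
    A=np.zeros((3,3));b=np.zeros(3)
    for fn,uv in obs:
        c,v=ray(fn,uv);Q=np.eye(3)-np.outer(v,v);A+=Q;b+=Q@c
    return np.linalg.solve(A,b)
E
python3 - <<'E'
from h import *
for n in('scene','top'): snap(n,n+'0')
o=ctrl.get_obs(); print(o)
for n in('scene0','top0'): print(ray(n,(320,240)))
E
```

```text
{'t': 0.1, 'qpos': array([-1.19701090e+00,  4.23756545e-01,  1.63059490e+00, -1.00083039e-05,
        1.08861066e+00, -1.89643078e-02]), 'qvel': array([-7.07512723e-04, -2.03569429e-03, -2.21269686e-03, -3.61779776e-04,
        5.37684840e-05, -1.39590264e-03]), 'joint_torque': array([ 9.45068382e-05, -5.45617068e+01, -2.74325073e+01,  6.44517085e-02,
        1.88006664e-02, -5.43089106e-05]), 'ee_pos': array([ 239.06637448, -576.9316274 ,  221.99168898]), 'orientation': array([ 2.0062316 ,  0.40055014, -2.00674389]), 'ft_force': array([ 0.0008883 , -0.04731137, -0.15416279]), 'moment': array([ 0.02315285, -0.07004845, -0.04135459]), 'width': 87.73748209620446}
(array([-272.03895472,  440.49313946,  741.65443468]), array([ 0.69482554, -0.47912908, -0.53633273]))
(array([ 250.0479319 ,  -92.5363405 , 1550.68236483]), array([ 0.1913999 , -0.00800737, -0.98147948]))
```

View pics/scene0.png

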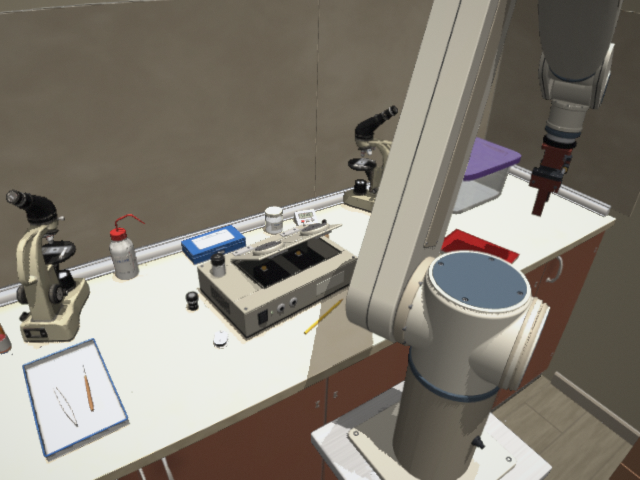

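View pics/top0.png

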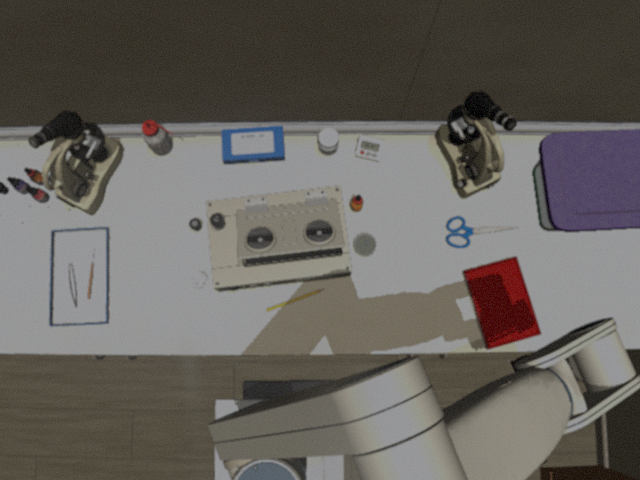

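The scene view shows the unit with its hatch ajar near (280,270). The top view shows the unit at (208–352, 187–290), with fastener heads at about (260,238) and (320,231). I'll zoom in for precise corners.

```bash
python3 - <<'E'
import cv2
a=cv2.imread('pics/top0.png')[178:298,200:360]; cv2.imwrite('pics/topz.png',cv2.resize(a,None,fx=5,fy=5,interpolation=cv2.INTER_CUBIC))
a=cv2.imread('pics/scene0.png')[215:335,195:355]; cv2.imwrite('pics/scz.png',cv2.resize(a,None,fx=5,fy=5,interpolation=cv2.INTER_CUBIC))
E
```

```text
(no output)
```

View pics/topz.png

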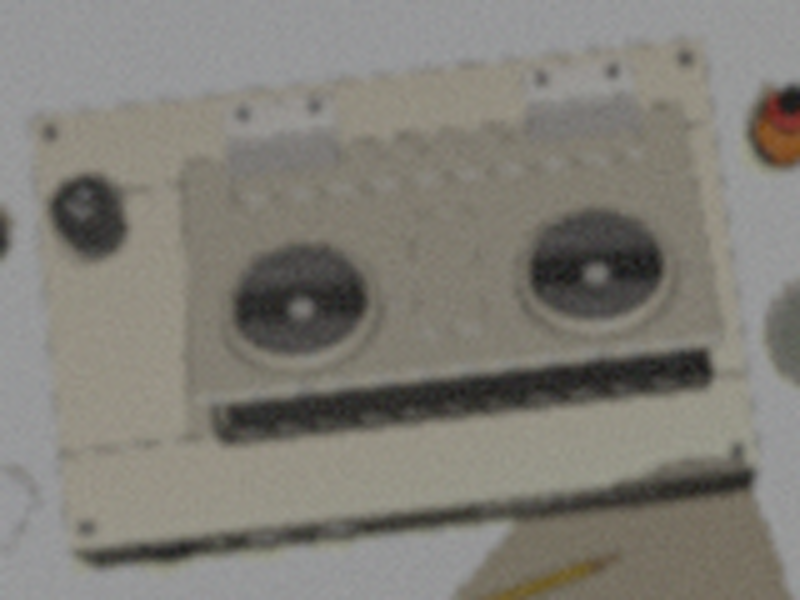

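View pics/scz.png

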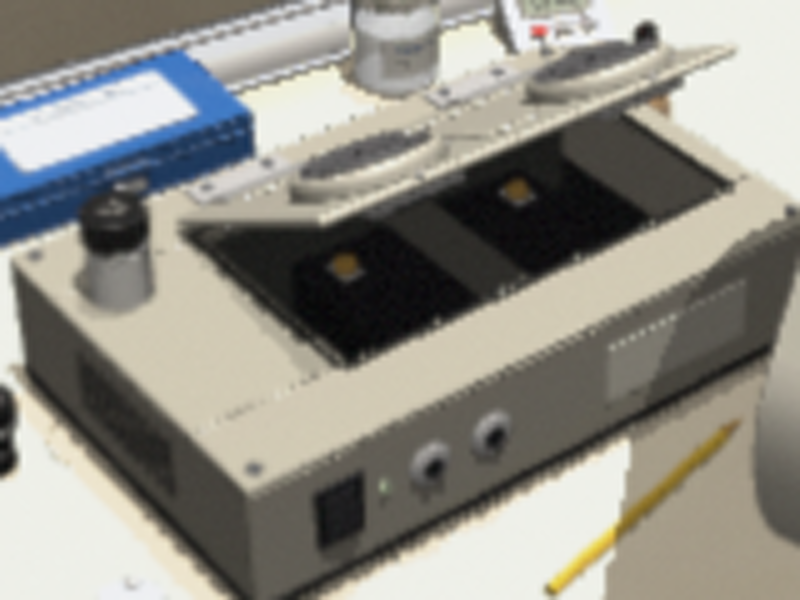

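```bash
cat > fit.py <<'E'
from h import *
from scipy.optimize import least_squares
def hat(p,f,s,h=0): # point f forward of hinge, s left of hatch centre, h above axis
    x,y,w,a=p; q=np.array([80-f*np.cos(a)+h*np.sin(a)*1, -30+s, 88+f*np.sin(a)+h*np.cos(a)])
    return U(p,q)
def U(p,q):
    x,y,w,a=p; return np.array([x,y,0])+R.from_euler('z',w).apply(q)
E
python3 - <<'E'
from fit import *
T=lambda u,v:((u+.5)/5-.5+200,(v+.5)/5-.5+178)
S=lambda u,v:((u+.5)/5-.5+195,(v+.5)/5-.5+215)
ob=[('top0',T(37,118),'u',(110,170,85)),('top0',T(702,42),'u',(110,-170,85)),('top0',T(750,475),'u',(-110,-170,85)),('top0',T(78,548),'u',(-110,170,85)),
('top0',T(300,303),'h',(115,70,15)),('top0',T(597,270),'h',(115,-70,15)),
('scene0',S(248,493),'u',(-110,170,85)),('scene0',S(15,260),'u',(110,170,85)),
('scene0',S(368,156),'h',(115,70,15)),('scene0',S(598,66),'h',(115,-70,15)),
('scene0',S(320,222),'h',(160,125,0)),('scene0',S(735,48),'h',(160,-125,3))]
def f(p): return np.concatenate([proj(n,U(p,q) if k=='u' else hat(p,*q))[0]-uv for n,uv,k,q in ob])
s=least_squares(f,[600,0,0.1,.5],x_scale=[100,100,.1,.1],loss='soft_l1'); p=s.x
np.save('p.npy',p); print(p); print(f(p).reshape(-1,2).round(1))
for sd in(70,-70): print('slot',hat(p,115,sd,17), 'shut',hat([*p[:3],0],115,sd,17))
print('edge',hat(p,160,0,3),'shut',hat([*p[:3],0],160,0,3), U(p,[110,132,85]))
print('case',onz('top0',T(88,205),134))
im=snap('wrist','w0'); print(ray('w0',(320,240)))
o=ctrl.get_obs(); print(R.from_rotvec(o['orientation']).as_matrix().round(3))
E
```

```text
[ 5.45909988e+02 -1.69268617e+00  1.05722218e-01  5.03519150e-01]
[[-0.5 -0.1]
 [ 1.3  0.1]
 [ 2.6 -0.1]
 [-1.6  0.9]
 [ 0.5 -0.4]
 [ 0.3 -0.4]
 [-0.3  0.8]
 [-1.2 -0.4]
 [-0.6  0.2]
 [-0.1 -0.6]
 [ 0.   1.3]
 [ 1.2 -0.3]]
slot [529.23424254  36.7623087  158.37888381] shut [506.88439116  34.39058988 105.        ]
slot [ 544.00779594 -102.45601668  158.37888381] shut [ 521.65794456 -104.8277355   105.        ]
edge [490.70860454 -37.71898205 167.82941525] shut [469.52242042 -39.96721498  91.        ] [641.36646449 141.17809828  85.        ]
case [580.73204353 142.71394917 134.        ]
(array([ 311.39138596, -546.94631515,  384.31516367]), array([-0.27049224, -0.12860254, -0.95409399]))
[[-0.     0.383 -0.924]
 [ 0.001 -0.924 -0.383]
 [-1.    -0.001 -0.   ]]
```

```bash
cat >> h.py <<'E'
def tgtR(psi): # tool x down, tool y at heading psi
    y=np.array([np.cos(psi),np.sin(psi),0]);x=np.array([0,0,-1.]);return R.from_matrix(np.array([x,y,np.cross(x,y)]).T)
def plan(P,psi,step=.055,ang=10.,ccw=None):
    o=ctrl.get_obs();p=o['ee_pos'];r=R.from_rotvec(o['orientation']);P=np.array(P)
    rv=(tgtR(psi)*r.inv()).as_rotvec()
    n=int(np.ceil(max(np.linalg.norm(P-p)/1000/step,np.degrees(np.linalg.norm(rv))/ang,1)))
    print('from',p.round(1),'f',np.round(o['ft_force'],1),'m',np.round(o['moment'],2),'dist',(P-p).round(1),'rot',np.degrees(rv).round(2),'n',n)
    for i in range(n):
        a=R.from_rotvec(rv*i/n)*r
        print([*(a.inv().apply((P-p)/n)/1000).round(4).tolist(),*np.degrees(a.inv().apply(rv/n)).round(2).tolist()])
E
python3 - <<'E'
from fit import *
p=np.load('p.npy'); t=U(p,[80-122,-30,300]); print(t); plan(t,p[2]+np.pi/2)
E
```

```text
[507.31025159 -35.95725048 300.        ]
from [ 239.1 -577.   222.1] f [ 0.5 -0.7 -0.2] m [-0.01 -0.04  0.05] dist [268.2 541.1  77.9] rot [ 2.0000e-02 -9.0000e-02  1.6355e+02] n 17
[-0.0046, -0.0234, -0.0268, -9.62, -0.01, 0.0]
[-0.0046, -0.0186, -0.0303, -9.62, -0.01, 0.0]
[-0.0046, -0.0132, -0.033, -9.62, -0.01, 0.0]
[-0.0046, -0.0076, -0.0347, -9.62, -0.01, 0.0]
[-0.0046, -0.0016, -0.0355, -9.62, -0.01, 0.0]
[-0.0046, 0.0043, -0.0353, -9.62, -0.01, 0.0]
[-0.0046, 0.0101, -0.034, -9.62, -0.01, 0.0]
[-0.0046, 0.0157, -0.0319, -9.62, -0.01, 0.0]
[-0.0046, 0.0208, -0.0288, -9.62, -0.01, 0.0]
[-0.0046, 0.0253, -0.0249, -9.62, -0.01, 0.0]
[-0.0046, 0.0291, -0.0203, -9.62, -0.01, 0.0]
[-0.0046, 0.0321, -0.0152, -9.62, -0.01, 0.0]
[-0.0046, 0.0342, -0.0096, -9.62, -0.01, 0.0]
[-0.0046, 0.0353, -0.0038, -9.62, -0.01, 0.0]
[-0.0046, 0.0355, 0.0022, -9.62, -0.01, 0.0]
[-0.0046, 0.0346, 0.0081, -9.62, -0.01, 0.0]
[-0.0046, 0.0327, 0.0138, -9.62, -0.01, 0.0]
```

Request:
carry_out(commands=[[-0.01, -0.023, -0.027, -9.6, 0, 0], [-0.01, -0.019, -0.03, -9.6, 0, 0], [-0.01, -0.013, -0.033, -9.6, 0, 0], [-0.01, -0.008, -0.035, -9.6, 0, 0], [-0.01, -0.002, -0.035, -9.6, 0, 0], [-0.01, 0.004, -0.035, -9.6, 0, 0], [-0.01, 0.01, -0.034, -9.6, 0, 0], [-0.01, 0.016, -0.032, -9.6, 0, 0]], grip=1)

```text
t: 1.15
ee_pos: [361.8, -313.3, 302.0]
orientation: [1.062, 1.304, -1.058]
ft_force: [-0.0, -0.0, 0.4]
width: 11.7
```

```bash
python3 - <<'E'
from fit import *
p=np.load('p.npy'); t=U(p,[80-122,-30,300]); plan(t,p[2]+np.pi/2)
print(ctrl.get_obs()['qpos'],ctrl.get_obs()['width'])
E
```

```text
from [ 361.8 -313.3  302. ] f [-0.  -0.   0.4] m [ 0.   -0.14 -0.07] dist [145.5 277.3  -2. ] rot [-0.14 -0.36 84.51] n 9
[0.0003, 0.022, -0.027, -9.39, -0.04, -0.02]
[0.0003, 0.0261, -0.023, -9.39, -0.04, -0.02]
[0.0003, 0.0295, -0.0184, -9.39, -0.04, -0.02]
[0.0003, 0.0321, -0.0134, -9.39, -0.04, -0.02]
[0.0003, 0.0339, -0.0079, -9.39, -0.04, -0.02]
[0.0002, 0.0347, -0.0023, -9.39, -0.04, -0.02]
[0.0002, 0.0346, 0.0034, -9.39, -0.04, -0.02]
[0.0002, 0.0336, 0.009, -9.39, -0.04, -0.02]
[0.0002, 0.0317, 0.0143, -9.39, -0.04, -0.02]
[-0.73989904  0.11351236  1.85739613  0.00231909  1.17643688 -0.94232306] 11.746123786632136
```

Tracking is good. I'll continue, then look through the wrist camera.

Request:
carry_out(commands=[[0, 0.022, -0.027, -10.5, 0, 0], [0, 0.028, -0.024, -10.5, 0, 0], [0, 0.033, -0.018, -10.5, 0, 0], [0, 0.037, -0.012, -10.5, 0, 0], [0, 0.039, -0.006, -10.5, 0, 0], [0, 0.039, 0.001, -10.5, 0, 0], [0, 0.039, 0.007, -10.5, 0, 0], [0, 0.038, 0.012, -10.5, 0, 0]])

```text
t: 2.15
ee_pos: [499.0, -29.1, 303.4]
orientation: [-0.1, 1.57, 0.107]
ft_force: [0.2, -0.8, 0.7]
width: 0.6
```

```bash
python3 - <<'E'
from fit import *
snap('wrist','w1')
p=np.load('p.npy'); t=U(p,[80-122,-30,200]); plan(t,p[2]+np.pi/2)
print(ctrl.get_obs()['qpos'],ctrl.get_obs()['width'])
print(proj('w1',[hat(p,115,70,17),hat(p,115,-70,17),hat(p,160,0,3)]))
E
```

```text
from [500.3 -25.8 303.5] f [0.8 2.4 0.4] m [ 0.17 -0.2   0.05] dist [   7.   -10.2 -103.5] rot [-0.38 -0.05 -1.97] n 2
[0.0517, -0.0059, 0.0027, 0.99, -0.0, -0.19]
[0.0517, -0.0056, 0.0028, 0.99, -0.0, -0.19]
[-0.0792829   0.14687223  1.81457451  0.00703138  1.1816219  -1.79289617] 0.2739683535208798
[[378.56630053 263.85959071]
 [227.33448369 260.64435703]
 [303.78646396 216.06313211]]
```

View pics/w1.png

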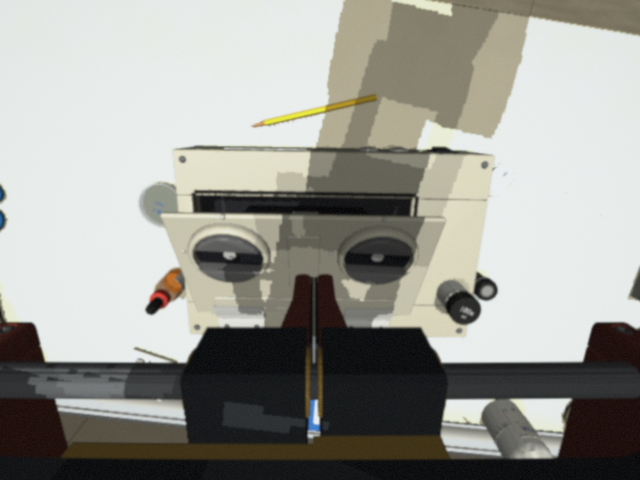

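```bash
python3 - <<'E'
from fit import *
T=lambda u,v:((u+.5)/5-.5+200,(v+.5)/5-.5+178)
S=lambda u,v:((u+.5)/5-.5+195,(v+.5)/5-.5+215)
ob=[('top0',T(37,118),'u',(110,170,85)),('top0',T(702,42),'u',(110,-170,85)),('top0',T(750,475),'u',(-110,-170,85)),('top0',T(78,548),'u',(-110,170,85)),
('top0',T(300,308),'h',(115,70,7)),('top0',T(597,273),'h',(115,-70,7)),
('scene0',S(248,493),'u',(-110,170,85)),('scene0',S(15,260),'u',(110,170,85)),
('scene0',S(368,156),'h',(115,70,15)),('scene0',S(598,66),'h',(115,-70,15)),
('w1',(493,155),'u',(-110,170,85)),('w1',(177,150),'u',(-110,-170,85)),('w1',(191,334),'u',(110,-170,85)),('w1',(463,336),'u',(110,170,85)),
('w1',(377,257),'h',(115,70,7)),('w1',(230,255),'h',(115,-70,7)),('w1',(447,219),'h',(160,125,3)),('w1',(162,213),'h',(160,-125,3))]
def f(p): return np.concatenate([proj(n,U(p,q) if k=='u' else hat(p,*q))[0]-uv for n,uv,k,q in ob])
s=least_squares(f,[546,0,0.1,.5],x_scale=[100,100,.1,.1],loss='soft_l1'); p=s.x
print(p); print(f(p).reshape(-1,2).round(1).tolist()); np.save('p.npy',p)
for sd in(70,-70): print('slot shut',hat([*p[:3],0],115,sd,17))
t=U(p,[80-122,-30,190]); plan(t,p[2]+np.pi/2)
E
```

```text
[ 5.47577181e+02 -9.98581972e-01  1.12344361e-01  4.90896478e-01]
[[-1.0, -0.2], [0.6, -0.9], [2.5, -1.3], [-1.5, 0.6], [0.8, 0.6], [0.3, 0.6], [-0.4, 0.6], [-1.7, -0.3], [-0.9, 0.5], [-0.6, -0.4], [2.2, 0.5], [-5.0, -0.6], [-1.6, 0.2], [2.7, 1.6], [0.4, -1.0], [-0.0, -1.2], [0.1, 0.0], [-2.3, 1.3]]
slot shut [508.31349358  34.8254717  105.        ]
slot shut [ 524.00864    -104.29196926  105.        ]
from [500.3 -25.8 303.5] f [0.8 2.4 0.4] m [ 0.17 -0.2   0.05] dist [   8.9   -9.7 -113.5] rot [-0.38 -0.05 -1.59] n 3
[0.0378, -0.0039, 0.0025, 0.53, -0.0, -0.13]
[0.0378, -0.0038, 0.0025, 0.53, -0.0, -0.13]
[0.0378, -0.0037, 0.0025, 0.53, -0.0, -0.13]
```

Request:
carry_out(commands=[[0.038, -0.004, 0.003, 0.5, 0, 0], [0.038, -0.004, 0.003, 0.5, 0, 0], [0.038, -0.004, 0.003, 0.5, 0, 0], [0.011, 0, 0, 0, 0, 0], [0.011, 0, 0, 0, 0, 0], [0.011, 0, 0, 0, 0, 0], [0.011, 0, 0, 0, 0, 0], [0.011, 0, 0, 0, 0, 0]])

```text
t: 3.2
ee_pos: [514.5, -34.2, 133.1]
orientation: [-0.086, 1.561, 0.095]
ft_force: [-1.2, -0.4, 3.1]
width: 0.4
```

Request:
carry_out(commands=[[0.011, 0, -0.001, 0, 0, 0], [0.011, 0, -0.001, 0, 0, 0], [0.01, 0, -0.001, 0, 0, 0], [0.006, 0, -0.001, 0, 0, 0], [0.003, 0, 0, 0, 0, 0], [0.003, 0, 0, 0, 0, 0], [0.002, 0, 0, 0, 0, 0]])

```text
t: 4.08
ee_pos: [510.8, -34.6, 91.0]
orientation: [-0.087, 1.562, 0.095]
ft_force: [-8.2, 0.4, 26.1]
width: 0.4
```

Request:
carry_out(commands=[[0.001, 0, 0, 0, 0, 0], [0.001, 0, 0, 0, 0, 0], [-0.03, 0, 0, 0, 0, 0], [-0.03, 0, 0, 0, 0, 0], [-0.03, 0, 0, 0, 0, 0]])

```text
t: 4.7
ee_pos: [508.4, -34.7, 180.9]
orientation: [-0.086, 1.566, 0.096]
ft_force: [-0.5, 0.3, 0.2]
width: 0.8
```

```bash
python3 - <<'E'
from fit import *
im=snap('wrist','w2'); o=ctrl.get_obs(); print(o['ee_pos'],o['ft_force'])
p=np.load('p.npy')
for a in (0,.05,.1):
  q=[*p[:3],a]; print(a,proj('w2',[hat(q,115,70,7),hat(q,115,-70,7),hat(q,160,125,3),hat(q,160,-125,3)]).round(1).tolist())
cv2.imwrite('pics/w2z.png',cv2.resize(im['pixels'][130:430,120:520],None,fx=2,fy=2,interpolation=cv2.INTER_CUBIC))
E
```

```text
[510.61256114 -34.94694849 184.59051295] [1.14805884 0.48732922 2.87639627]
0 [[405.5, 253.5], [216.9, 253.6], [484.8, 192.8], [136.7, 192.4]]
0.05 [[407.4, 256.9], [215.0, 256.9], [490.1, 195.3], [131.4, 194.9]]
0.1 [[409.4, 260.7], [213.0, 260.7], [495.5, 198.6], [125.9, 198.2]]
```

View pics/w2z.png

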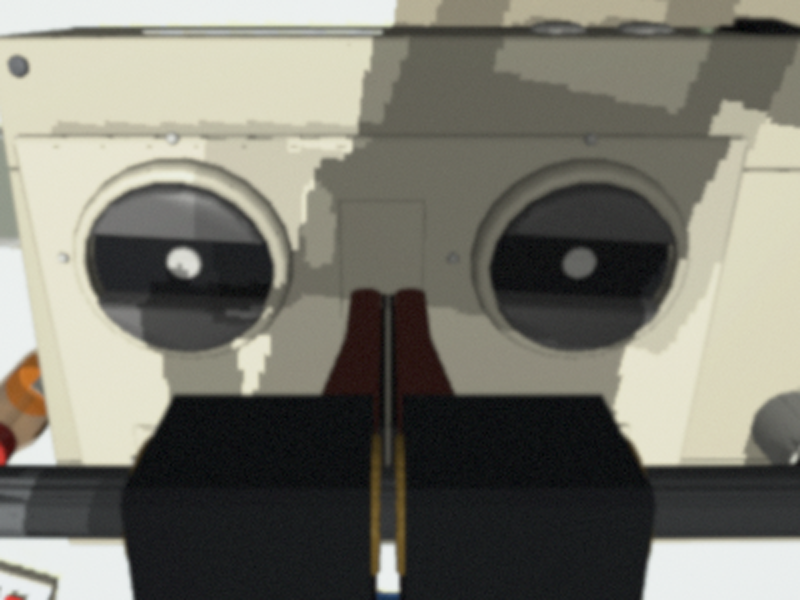

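```bash
python3 - <<'E'
from fit import *
p=np.load('p.npy'); q=[*p[:3],.1]
for s in (70,-70): print(hat(q,115,s,7),hat([*p[:3],0],115,s,7))
t=hat(q,115,70,7); t[2]=130; plan(t,np.pi/2+p[2]-.06)
E
```

```text
[509.57882127  34.96822521 106.44587207] [508.31349358  34.8254717   95.        ]
[ 525.27396769 -104.14921575  106.44587207] [ 524.00864    -104.29196926   95.        ]
from [510.6 -34.9 184.6] f [1.1 0.5 2.9] m [ 0.09 -0.18 -0.02] dist [ -1.   69.9 -54.6] rot [-0.33  0.5  -3.62] n 2
[0.0275, 0.0346, 0.0033, 1.81, 0.26, -0.15]
[0.0274, 0.0348, 0.0023, 1.81, 0.26, -0.15]
```

Request:
carry_out(commands=[[0.005, 0.024, 0.002, 1.2, 0.2, 0], [0.01, 0.023, 0.002, 1.2, 0.2, 0], [0.02, 0.023, 0.002, 1.2, 0.2, 0], [0.015, 0, 0, 0, 0, 0], [0, 0, 0, 0, 0, 0]], grip=0.727)

```text
t: 5.38
ee_pos: [511.6, 36.9, 133.7]
orientation: [-0.036, 1.568, 0.044]
ft_force: [0.1, 0.6, -0.4]
width: 24.3
```

```bash
python3 - <<'E'
from fit import *
p=np.load('p.npy'); q=[*p[:3],.1]
t=hat(q,115,70,7); t[2]=118; plan(t,np.pi/2+p[2]-.06); print(ctrl.get_obs()['width'])
im=snap('wrist','w3')
cv2.imwrite('pics/w3z.png',cv2.resize(im['pixels'][130:430,150:550],None,fx=2,fy=2,interpolation=cv2.INTER_CUBIC))
E
```

```text
from [511.6  36.9 133.7] f [ 0.1  0.6 -0.4] m [ 0.05 -0.13 -0.  ] dist [ -2.   -2.  -15.7] rot [-0.3   0.14  0.11] n 1
[0.0157, -0.002, -0.0021, -0.11, 0.16, -0.29]
24.302151644060874
```

View pics/w3z.png

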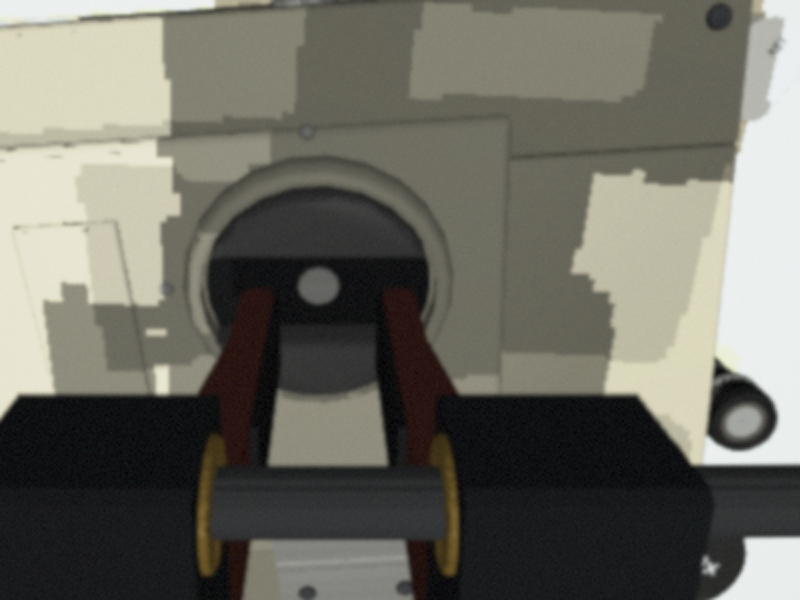

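Request:
carry_out(commands=[[0.008, -0.002, -0.002, 0, 0, 0], [0.008, 0, 0, 0, 0, 0], [0.006, 0, 0, 0, 0, 0], [0.004, 0, 0, 0, 0, 0]])

```text
t: 5.92
ee_pos: [511.0, 33.2, 107.9]
orientation: [-0.034, 1.564, 0.042]
ft_force: [-1.9, 0.7, 4.5]
width: 23.7
```

Request:
carry_out(commands=[[0.005, 0.001, -0.0005, 0, 0, 0], [0.005, 0, -0.0005, 0, 0, 0], [0.004, 0, -0.0005, 0, 0, 0], [0.002, 0, 0, 0, 0, 0], [0.002, 0, 0, 0, 0, 0]])

```text
t: 6.55
ee_pos: [510.2, 33.9, 94.8]
orientation: [-0.035, 1.563, 0.042]
ft_force: [-10.8, -1.5, 32.3]
width: 23.9
```

Request:
carry_out(commands=[[0.001, 0, -0.001, 5, 0, 0], [0.001, 0, -0.0005, 7, 0, 0], [0.001, 0, 0, 7, 0, 0], [0.001, 0, 0, 7, 0, 0]])

```text
t: 7.05
ee_pos: [510.1, 33.6, 95.1]
orientation: [0.331, 1.536, -0.322]
ft_force: [-6.0, -2.6, 17.9]
width: 23.7
```

```bash
cat > st.py <<'E'
from fit import *
import sys
s=int(sys.argv[1]); p=np.load('p.npy'); o=ctrl.get_obs(); r=R.from_rotvec(o['orientation']).as_matrix()
c=hat([*p[:3],0],115,s,7); h=np.arctan2(r[1,1],r[0,1])
print('t',o['t'],'pos',o['ee_pos'].round(1),'turn',np.pi/2+p[2]-h,'F',o['ft_force'].round(1),'M',o['moment'].round(2),'err tool mm',(r.T@(c-o['ee_pos'])).round(1),'tiltz',r[2].round(3),'q6',o['qpos'][5],o['width'])
E
python3 st.py 70
```

```text
t 7.05 pos [510.1  33.6  95.1] turn 0.5294401358333873 F [-6.  -2.6 17.9] M [-0.47  0.96  0.04] err tool mm [ 0.   0.4 -2.2] tiltz [-1.     0.008  0.009] q6 -1.116632171454409 23.70878460075238
```

Request:
carry_out(commands=[[0.0015, 0, -0.0005, 7, 0, 0], [0.0015, 0, -0.0005, 7, 0, 0], [0.0015, 0, 0, 7, 0, 0], [0.0015, 0, 0, 7, 0, 0], [0.0015, 0, 0, 7, 0, 0], [0.0015, 0, 0, 7, 0, 0]])

```text
t: 7.8
ee_pos: [509.5, 33.2, 95.0]
orientation: [0.916, 1.362, -0.902]
ft_force: [-7.5, -1.0, 23.8]
width: 24.2
```

```bash
python3 st.py 70
```

```text
t 7.8 pos [509.5  33.2  95. ] turn 1.284197581556172 F [-7.5 -1.  23.8] M [-0.41  1.4   0.11] err tool mm [-0.1 -0.5 -2. ] tiltz [-1.     0.012  0.004] q6 -0.3585657596938714 24.177013952702676
```

Request:
carry_out(commands=[[0.001, 0, 0, 7, 0, 0], [0.001, 0, 0, 7, 0, 0], [0.001, 0, 0, 5, 0, 0], [0.001, 0, 0, 5, 0, 0]])

```text
t: 8.3
ee_pos: [509.9, 34.1, 95.2]
orientation: [1.242, 1.185, -1.221]
ft_force: [-3.5, 5.9, 14.8]
width: 23.6
```

```bash
python3 st.py 70
```

```text
t 8.3 pos [509.9  34.1  95.2] turn 1.715722265294285 F [-3.5  5.9 14.8] M [0.87 0.72 1.18] err tool mm [ 0.2 -1.6 -0.7] tiltz [-1.     0.014 -0.003] q6 0.07350583039657732 23.561249567287035
```

Request:
carry_out(commands=[[0, 0, 0, -3, 0, 0], [-0.015, 0, 0, 0, 0, 0], [-0.03, 0, 0, 0, 0, 0], [-0.03, 0, 0, 0, 0, 0]])

```text
t: 8.8
ee_pos: [507.4, 34.6, 171.4]
orientation: [1.202, 1.212, -1.187]
ft_force: [0.5, 0.9, -0.1]
width: 24.3
```

```bash
python3 - <<'E'
from fit import *
p=np.load('p.npy'); q=[*p[:3],.0]
t=hat(q,115,-70,7); t[2]=160; plan(t,np.pi/2+p[2]-.05)
im=snap('wrist','w4'); cv2.imwrite('pics/w4z.png',im['pixels'])
E
```

```text
from [507.4  34.6 171.4] f [ 0.5  0.9 -0.1] m [-0.02 -0.08  0.01] dist [  16.6 -138.9  -11.4] rot [-0.6   0.35 92.52] n 10
[0.0011, 0.0014, 0.0139, -9.25, 0.04, -0.06]
[0.0011, -0.0009, 0.014, -9.25, 0.04, -0.06]
[0.0011, -0.0031, 0.0136, -9.25, 0.04, -0.06]
[0.0011, -0.0053, 0.013, -9.25, 0.04, -0.06]
[0.0011, -0.0073, 0.012, -9.25, 0.04, -0.06]
[0.0011, -0.0091, 0.0106, -9.25, 0.04, -0.06]
[0.0011, -0.0107, 0.009, -9.25, 0.04, -0.06]
[0.0011, -0.012, 0.0072, -9.25, 0.04, -0.06]
[0.0011, -0.013, 0.0052, -9.25, 0.04, -0.06]
[0.0011, -0.0137, 0.003, -9.25, 0.04, -0.06]
```

View pics/w4z.png

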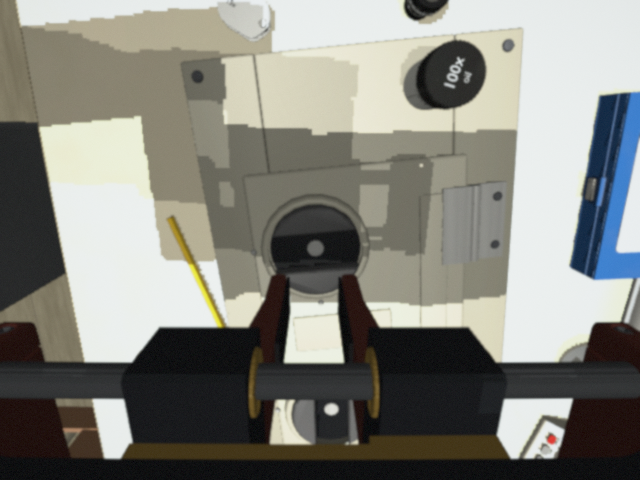

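The left slot, at (315,248), now lies along the unit's x, so it looks locked. Next is the right fastener.

Request:
carry_out(commands=[[0.001, 0.001, 0.014, -9.3, 0, 0], [0.001, -0.001, 0.014, -9.3, 0, 0], [0.001, -0.003, 0.014, -9.3, 0, 0], [0.001, -0.005, 0.013, -9.3, 0, 0], [0.001, -0.007, 0.012, -9.3, 0, 0], [0.001, -0.009, 0.011, -9.3, 0, 0], [0.001, -0.011, 0.009, -9.3, 0, 0], [0.001, -0.012, 0.007, -9.3, 0, 0]])

```text
t: 9.85
ee_pos: [527.6, -78.1, 172.1]
orientation: [0.178, 1.539, -0.165]
ft_force: [0.4, 0.4, -0.1]
width: 23.8
```

Request:
carry_out(commands=[[0.001, -0.013, 0.005, -9.3, 0, 0], [0.001, -0.014, 0.003, -9.3, 0, 0], [0, 0, 0, 0, 0, 0]])

```text
t: 10.22
ee_pos: [532.5, -107.2, 171.0]
orientation: [-0.083, 1.542, 0.09]
ft_force: [0.2, -0.2, 0.4]
width: 24.0
```

```bash
python3 - <<'E'
from fit import *
p=np.load('p.npy'); q=[*p[:3],.0]
t=hat(q,115,-70,7); t[2]=125; plan(t,np.pi/2+p[2]-.06)
im=snap('wrist','w5')
cv2.imwrite('pics/w5z.png',cv2.resize(im['pixels'][130:430,120:520],None,fx=2,fy=2,interpolation=cv2.INTER_CUBIC))
E
```

```text
from [ 532.5 -107.2  171. ] f [ 0.2 -0.2  0.4] m [ 0.   -0.14 -0.02] dist [ -8.5   2.9 -46. ] rot [-0.28  1.57 -3.33] n 1
[0.0458, 0.0037, -0.0094, 3.33, 1.58, -0.2]
```

View pics/w5z.png

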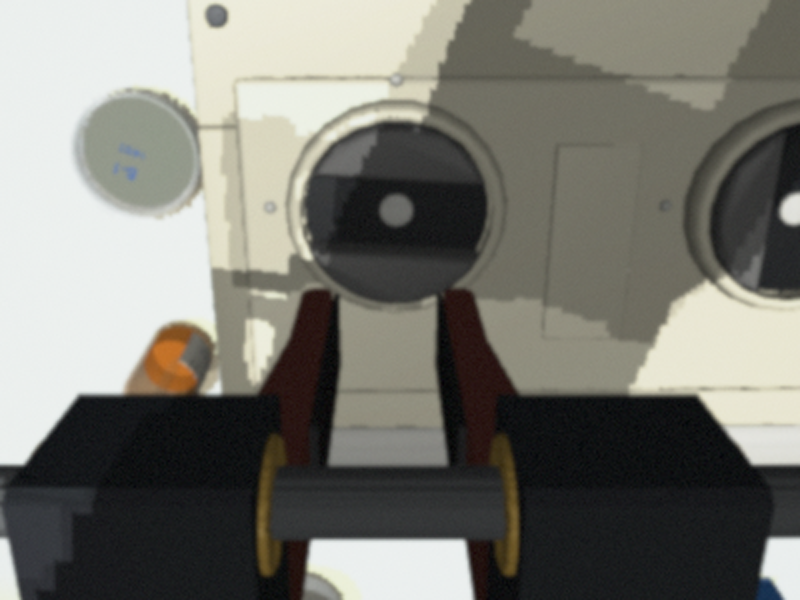

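Request:
carry_out(commands=[[0.02, 0.002, -0.005, 1.6, 0.8, 0], [0.02, 0.002, -0.005, 1.7, 0.8, 0], [0, 0, 0, 0, 0, 0]])

```text
t: 10.65
ee_pos: [522.9, -101.8, 131.0]
orientation: [-0.028, 1.57, 0.034]
ft_force: [0.2, 0.5, 0.5]
width: 24.2
```

```bash
python3 st.py -70
```

```text
t 10.65 pos [ 522.9 -101.8  131. ] turn 0.07296695789757357 F [0.2 0.5 0.5] M [ 0.06 -0.13  0.01] err tool mm [36.  -2.7  1. ] tiltz [-1.     0.004  0.   ] q6 -1.8307398831793114 24.173516137135767
```

Request:
carry_out(commands=[[0.006, -0.0022, 0.001, 0, 0, 0], [0.01, 0, 0, 0, 0, 0], [0.01, 0, 0, 0, 0, 0], [0.006, 0, 0, 0, 0, 0], [0.004, 0, 0, 0, 0, 0], [0.002, 0, 0, 0, 0, 0]])

```text
t: 11.4
ee_pos: [525.8, -103.8, 94.6]
orientation: [-0.027, 1.567, 0.032]
ft_force: [-10.9, 2.5, 39.7]
width: 23.9
```

```bash
python3 st.py -70
```

```text
t 11.4 pos [ 525.8 -103.8   94.6] turn 0.07465904969285053 F [-10.9   2.5  39.7] M [0.47 1.95 0.01] err tool mm [-0.4 -0.4 -1.9] tiltz [-1.     0.003  0.004] q6 -1.832583275074321 23.946858973070807
```

In the slot. Turning while pressing lightly.

Request:
carry_out(commands=[[0, 0, -0.001, 5, 0, 0], [0.001, 0, -0.0005, 7, 0, 0], [0.001, 0, 0, 7, 0, 0], [0.001, 0, 0, 7, 0, 0], [0.0012, 0, -0.0005, 7, 0, 0], [0.0012, 0, -0.0005, 7, 0, 0], [0.0012, 0, 0, 7, 0, 0], [0.0012, 0, 0, 7, 0, 0]])

```text
t: 12.4
ee_pos: [526.1, -104.3, 95.1]
orientation: [0.732, 1.437, -0.723]
ft_force: [-4.2, 1.5, 15.2]
width: 23.8
```

```bash
python3 st.py -70
```

```text
t 12.4 pos [ 526.1 -104.3   95.1] turn 1.0462781880486813 F [-4.2  1.5 15.2] M [ 0.08  0.87 -0.  ] err tool mm [ 0.1 -1.6 -1.2] tiltz [-1.     0.009  0.005] q6 -0.860376634763131 23.777315387937406
```

Request:
carry_out(commands=[[0.0012, 0, 0, 7, 0, 0], [0.0012, 0, 0, 7, 0, 0], [0.0012, 0, 0, 7, 0, 0], [0.001, 0, 0, 7, 0, 0], [0.001, 0, 0, 6, 0, 0], [0.001, 0, 0, 5, 0, 0]])

```text
t: 13.15
ee_pos: [526.4, -104.9, 95.2]
orientation: [1.261, 1.17, -1.248]
ft_force: [-2.9, 2.8, 12.9]
width: 23.9
```

```bash
python3 st.py -70
```

```text
t 13.15 pos [ 526.4 -104.9   95.2] turn 1.746752979155349 F [-2.9  2.8 12.9] M [0.47 0.62 1.86] err tool mm [ 0.2 -2.4 -0.5] tiltz [-1.     0.011 -0.   ] q6 -0.1582742566915544 23.934176520789006
```

Request:
carry_out(commands=[[0, 0, 0, -4, 0, 0], [-0.015, 0, 0, 0, 0, 0], [-0.04, 0, 0, 0, 0, 0], [-0.05, 0, 0, 0, 0, 0], [-0.05, 0, 0, 0, 0, 0], [-0.02, 0, -0.03, 0, 0, 0], [0, 0, 0, 0, 0, 0]])

```text
t: 14.02
ee_pos: [524.6, -74.3, 280.5]
orientation: [1.217, 1.198, -1.201]
ft_force: [0.4, -0.7, -0.5]
width: 24.1
```

```bash
python3 - <<'E'
from fit import *
im=snap('wrist','w6'); o=ctrl.get_obs(); print(o['t'],o['ee_pos'],o['ft_force'])
p=np.load('p.npy')
for a in(0,.05,.1): print(a,proj('w6',[hat([*p[:3],a],115,70,7),hat([*p[:3],a],115,-70,7),hat([*p[:3],a],147,70,7),hat([*p[:3],a],83,70,7)]).round(1).tolist())
E
```

```text
14.075 [524.41705213 -75.04879556 279.67162959] [0.19064904 0.26880954 0.81291779]
0 [[294.4, 95.8], [312.0, 240.6], [259.8, 100.1], [329.1, 91.6]]
0.05 [[294.7, 95.2], [312.6, 242.2], [259.3, 99.3], [329.8, 91.0]]
0.1 [[295.3, 94.5], [313.4, 243.9], [259.2, 98.5], [330.8, 90.5]]
```

View pics/w6.png

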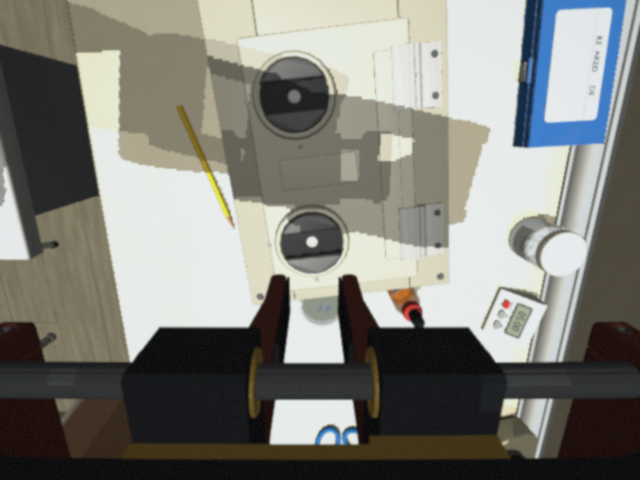

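Both slots, at (294,97) and (312,241), lie along the hatch's x. The head positions match a hatch angle of about 0, and the arm is clear.

```bash
python3 -c "
from h import *
print(ctrl.close_job())"
```

```text
the job is handed in; nothing more can be done
None
```

I pushed the hatch shut with closed fingertips. Then I turned the left and right fasteners clockwise to their stops while pressing down, and handed the job in at about 14 s of the 64 s allowed.

- **Hatch:** in the last wrist view, both slot centres are within about 1.5 px of where a fully shut hatch should put them. That view alone separates 0 from 0.05 rad only weakly. The hatch not springing up after the left fastener was locked, and the fingertips bottoming in both slots at the shut height (95 mm), support it being flat.
- **Fasteners:** both slots lie along the hatch's x axis. The fingertips reached 1.72 rad (left) and 1.75 rad (right) including play in the slots. The moment rose to 1.2 N m (left) and 1.9 N m (right), which shows both stops were reached.
- **Forces:** the highest wrist force I read was about 41 N, pressing into the right slot, well under the 120 N limit.
- **Small things:** the pencil, petri dish and dropper bottle looked undisturbed. The last view does not show the pot, eyepiece or magnifier, and I did not measure any of them again. The pot was upright in its place when I looked after locking the left fastener, and no unexpected contact force showed up.
- **Disagreement:** my first fit was about 5 px off in the wrist view. Part of this was projecting the slot top instead of its bottom; after I corrected that and refitted with the wrist view, the slot centres agreed to about 1 px.

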